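# Wedge the vessel plate off its pads

## Task

The front pads of the small vessel carrier are to be inspected: pick up the grey wedge (the one with the sloping top, not the flat shim), lay it on the carrier's base board in front of the plate and push it in, thin end first, between the two pads and under the steel front rail, until the rail just lifts clear of both pads, by about 4 mm. Finish still gripping the wedge there, lying flat on the base board and carrying the plate; do not touch the plate with the robot, and leave everything else on the bench where it is.

Things in the scene. Friction and masses are not known exactly. Their poses are not given: they have to be found in the camera images.
- carrier: Fixed vessel carrier: bare aluminium base board 300 (x) x 220 (y) x 12 mm; origin at the centre of its underside, x points from its open front to its back, z up. From x = -150 to 0 the board is a bare apron, 12 mm high. At x = 0 stand two black rubber pads, 22 x 22 mm and 10 mm high, centred at y = -85 and +85 mm (148 mm free between them). The hinged plate lies over the rear half.
- rail (a point): Midpoint of the underside of the steel front rail, a 10 mm round bar 194 mm long under the plate's front edge, along the carrier's y. At rest on the pads: 22 mm above the carrier's origin (10 mm above the board), at carrier x = 0. It rises as the plate is wedged up. The plate's weight presses 5 to 9 N on the rail; pushing the wedge takes 5 to 15 N.
- wedge: Loose grey plastic wedge, 136 (x) x 40 (y) mm, 0.16 kg, on the bench left or right of the carrier; origin at the centre of its flat underside, x to the thin end. The top slopes from 3 mm high at x = +68 to 19 mm at x = -32 mm, then is level. On that stands a grip tab, 24 (x) x 30 (y) mm, centred at x = -56, its top 62 mm above the underside.
- wedge_tip (a point): Middle of the lower edge of the wedge's thin end, 68 mm ahead (x) of the wedge's origin, on its underside. The slope (1.6 mm per 10 mm) meets the resting rail when the thin end is about 44 mm past the rail; 4 mm of lift takes about 25 mm more.
- flat_shim: Loose flat shim, same plastic, outline and tab as the wedge but an even 7 mm thick: too thin to lift the rail. It lies on the other side of the carrier from the wedge. Origin at the centre of the underside. Leave alone.
- bottle: White plastic bottle with a red cap, 64 mm across, 160 mm high, origin under its centre. Leave alone.
- jar: Amber glass jar, black lid, 60 mm across, 80 mm high, origin under its centre. Leave alone.
- beaker: Glass beaker, 72 mm across, 90 mm high, origin under its centre. Leave alone.
- cover: White plastic vessel cover, a disc 76 mm across with a knob, 20 mm high in all, lying between the robot and the carrier; origin under its centre. Leave alone.
- seal: Black rubber seal ring, 72 mm across, 8 mm thick, lying between the robot and the carrier; origin under its centre. Leave alone.
- wrench: Steel wrench, 150 mm long, lying flat beyond the carrier; origin at its middle, below. Leave alone.
- plate: Grey plate 150 (x) x 190 (y) x 8 mm, with six lidded glass vessels fixed on its rear part (tops 86 mm above the bench), hinged at its back; origin on the hinge axis (carrier x = 138, height 32 mm), x towards the back. It reaches forward to carrier x = -4 mm and turns up freely; 4 mm of lift at the rail tilts it 0.03 rad.
Not all that is in view belongs to the job. What is shaped like the wedge but green, turquoise or yellow is not meant.

How it is judged:
By the outcome, as a careful person would: the job done as asked, in the order asked, and still so for the second after the job is handed in, while the arm keeps its last pose, push and grip.
It also fails if it takes over 42 s, if anything falls off the work surface, if the arm or the gripper's body presses on something with over 40 N, if the wrist force passes 120 N, or if a joint passes its speed limit or range.

## Robot

A 6-joint arm with a two-finger parallel gripper is mounted at the origin on the work surface. World frame = base frame: x ahead of the robot, y to its left, z up, the work surface at z = 0. Lengths are in m, angles in rad, forces in N, time in s.
With the tool pointing down it reaches from about 0.35 to 1 m from the base axis. Payload 7.1 kg.
Tool frame: the origin (TCP) lies where the fingers leave the gripper's body, on its centre line; the fingertips stand 73 mm ahead of it and the grasp point (between the pads) lies ctrl.tcp_to_grasp ahead of it (ctrl.tcp_to_grasp is the distance from the TCP to the grasp point, in m); z points along the fingers, y is the line along which they close (so a half turn about z gives the same grasp; the last joint's range is limited). The gripper opens to 85 mm and grips with 20 to 120 N. Pads are 22 mm wide; open, the fingers measure 114 mm over their backs; the gripper's body (76 mm by 85 mm) begins 54 mm behind the grasp point. The pads swing forward as they close: fully open they stand 13 mm farther back than shut.
Start: joints at [1.31, 0.423, 1.63, -0, 1.089, -0.019], TCP at [0.15, 0.607, 0.304] pointing down, gripper open.
Joint ranges: [-3, 3], [-0.9, 2.11], [0.09, 2.58], [-1.31, 4.45], [0.11, 2.69], [-2.54, 2.54]. Speed limits (rad/s): [2.39, 2.39, 3.01, 3.14, 3.14, 3.14].

## Interface

Orientations are given as a unit quaternion [w, x, y, z].
In Python, from plant import monitor, cams, ticket, ctrl gives the robot as it stands.
- The arm moves only by the tool arm_command, never from a script. Its argument "moves" is a list of rows, each a list of 3 entries, a list of its own where there are three numbers: the shift along the tool's x, y, z in cm, then the turn, a rotation vector about the tool's x, y, z in rad, then the finger opening in cm, from 0 to 8.54. A call has exactly 10 rows; each row is the pose to reach, as a shift and turn from the pose commanded when the call began, along the tool's axes at that moment; what a row does not reach only later rows make up. A row lasts 1/8 s, in which the tool goes at most 62.5 mm and 10.7 degrees, less where a joint would pass 70% of its speed; a pose out of reach is approached as far as the arm can. A call with a gripper value outside its range is refused whole. The fingers move at their own pace and stop on an object; "squeeze" is the grip in N (left out, the last holds). Time passes only in rows, so rows that repeat a pose let the fingers close, or fill a call up. It gives the time, the measured TCP pose, the force, the opening and the grip force at its end, in the units of the state.
- monitor.get_obs(): the state, without advancing time (a new reading comes with each control period).
- cams.get_image(name): name is "side" or "top" or "wrist"; returns a dict with "frame" (480x640x3 uint8, red, green, blue), "z_map" (480x640 float32, m along the optical axis (not along the pixel's ray), 0 where there is no reading), "intrinsics" (3x3 intrinsics, pixels), "distortion" ([k1, k2, p1, p2, k3] as OpenCV has them; the pictures are not rectified), "R" (3x3) and "t" (3): a world point X has camera coordinates R X + t; the wrist camera has in their place "T_tool_cam" (4x4, takes a point from camera to tool coordinates, whose origin is the TCP and whose axes are the flange's). Camera axes: x right, y down, z forward; pixel columns grow to the right and rows downward; lengths in m; the calibration is good to about 2 mm. A picture is of the moment at which its call begins: read the wrist's pose just before it.
- ticket.close_job(): hands the job in; it is judged then, once.
Trained networks look in the newest picture that a camera, given by its name, has taken for a name from the list of things; names that differ only in an ending like _2 or _b are one class to them, and where a whole thing is asked for, a point or a joint stands for the part that bears it (a point fixed in the world has none). Each returns a list of dicts, best first, with "confidence" (0 to 1); they miss things now and then, are a little off and sometimes report something else, mostly with a low value. They report only what shows in the picture. A call takes as long as a camera call. They do not tell look-alikes from the thing itself.
- cams.trace(camera, label): "region" (480x640 bool, what is visible of it) and "extent" ([left, top, width, height] in pixels, round what is visible of it).
- cams.spot_point(camera, label): "pixel" ([column, row] in pixels: a listed point, or the origin of a listed thing).
The state is a dict: "clock": time; "joint_pos": joint angles; "dq": joint speeds; "joint_efforts": joint torques, N m; "tool_pos": TCP position; "orientation": TCP orientation; "ft_force": force on the tool from outside, world axes, zero at the start; "wrist_torque": the same for the moment, N m; "grip_width": opening from 0.0 (shut) to 1.0 (fully open); "grip_force": force on a finger pad.
Only numpy, scipy, OpenCV 4.12 (cv2) and the standard library are available. Lean on these libraries where they do the work, as an engineer would, in place of code of your own. Each camera call takes 0.05 s, during which the arm holds its last target. There are 200 camera calls.

## Working session

There is one attempt and no reset: what is moved stays moved. The work goes in short steps, Python scripts to look and compute and a tool call to move; the robot and the scene stay as the last step left them, time stands still between calls to the robot, and variables do not carry over. Pictures are saved under pics/ and viewed, at most 10 in all, crops included, and the job is handed in when it is done.

Besides the shell and the picture viewer there is one more tool, called in YAML: its name, and indented under it one key for each argument. arm_command: Moves the arm, as the interface text tells. Its arguments: {"type":"object","properties":{"moves":{"type":"array"},"squeeze":{"type":"number"}},"required":["moves"]}

```bash
mkdir -p pics; cat > h.py <<'E'
import numpy as np,cv2
from plant import monitor,cams,ticket,ctrl
from scipy.spatial.transform import Rotation as Ro
def pose():
    o=monitor.get_obs();q=o["orientation"];return np.array(o["tool_pos"]),Ro.from_quat([q[1],q[2],q[3],q[0]]).as_matrix()
def cam(name):
    p,R=pose();im=cams.get_image(name)
    if name=="wrist":
        T=np.array(im["T_tool_cam"]);Rw=R@T[:3,:3];c=R@T[:3,3]+p
    else:
        Rw=np.array(im["R"]).T;c=-Rw@np.array(im["t"])
    im["Rw"]=Rw;im["c"]=c;return im
def rays(im,px):
    u=cv2.undistortPoints(np.array(px,float).reshape(-1,1,2),np.array(im["intrinsics"]),np.array(im["distortion"])).reshape(-1,2)
    return np.c_[u,np.ones(len(u))]
def atz(im,px,z):
    d=rays(im,px)@im["Rw"].T;return im["c"]+d*((z-im["c"][2])/d[:,2])[:,None]
def cloud(im,mask):
    v,u=np.nonzero(mask&(im["z_map"]>0));r=rays(im,np.c_[u,v])*im["z_map"][v,u][:,None]
    return r@im["Rw"].T+im["c"],np.c_[u,v]
def save(im,n):cv2.imwrite(f"pics/{n}.png",im["frame"][:,:,::-1])
E
python3 - <<'E'
from h import *
print(ctrl.tcp_to_grasp,monitor.get_obs())
for n in ["top","side"]:
    im=cam(n);save(im,n);print(n,im["c"].round(3))
    for l in ["wedge","flat_shim","carrier","rail","wedge_tip"]:
        if l not in("rail",):
            for d in cams.trace(n,l)[:3]:
                P,_=cloud(im,d["region"])
                print(l,round(d["confidence"],2),d["extent"],np.median(P,0).round(3) if len(P) else None)
        for d in cams.spot_point(n,l)[:3]: print("  pt",l,round(d["confidence"],2),d["pixel"],atz(im,[d["pixel"]],0.022 if l=="rail" else 0).round(3))
E
```

```text
0.0539 {'clock': 0.0, 'joint_pos': array([ 1.31000174e+00,  4.23837320e-01,  1.63072075e+00, -1.75086219e-06,
        1.08855251e+00, -1.90027705e-02]), 'dq': array([ 0.00107401,  0.00099348, -0.0019244 , -0.0006257 ,  0.00018317,
       -0.00050485]), 'joint_efforts': array([ 1.83914977e-03, -5.57388854e+01, -2.81741577e+01,  8.90590087e-06,
        7.28828571e-03,  1.15076247e-06]), 'tool_pos': array([0.14951531, 0.60639966, 0.3031357 ]), 'orientation': array([-1.05064617e-04,  1.20601184e-01,  9.92700750e-01, -7.51659088e-04]), 'ft_force': array([ 0.25699595, -0.79464872, -0.20381951]), 'wrist_torque': array([ 0.01766565, -0.02126707,  0.02073098]), 'grip_force': 0.0, 'grip_width': 0.9963085383153306}
top [0.46  0.068 1.271]
wedge 0.92 [208.8, 301.4, 33.0, 60.4] [0.336 0.312 0.013]
wedge 0.85 [206.1, 243.1, 48.9, 44.4] [0.498 0.297 0.014]
wedge 0.76 [141.1, 239.2, 39.1, 49.2] [0.509 0.482 0.014]
  pt wedge 0.9 [160.9, 262.6] [[0.511 0.484 0.   ]]
  pt wedge 0.69 [129.9, 322.4] [[0.356 0.563 0.   ]]
  pt wedge 0.67 [98.8, 246.4] [[0.556 0.648 0.   ]]
flat_shim 0.71 [458.0, 242.7, 3
[... 867 characters left out ...]
 pt wedge 0.76 [294.5, 422.7] [[0.547 0.647 0.   ]]
flat_shim 0.57 [336.6, 161.9, 38.4, 19.6] [ 0.468 -0.321  0.009]
  pt flat_shim 0.66 [354.5, 170.5] [[ 0.485 -0.347  0.   ]]
carrier 0.89 [248.4, 203.8, 108.2, 70.8] [0.623 0.044 0.016]
  pt carrier 0.62 [301.4, 242.9] [[0.628 0.027 0.   ]]
  pt rail 0.88 [301.1, 236.0] [[0.63  0.014 0.022]]
wedge_tip 0.93 [290.9, 347.7, 49.2, 39.1] [0.502 0.485 0.015]
wedge_tip 0.9 [346.0, 382.9, 41.9, 42.5] [0.349 0.574 0.015]
wedge_tip 0.71 [268.0, 399.9, 47.0, 44.1] [0.564 0.654 0.015]
  pt wedge_tip 0.93 [405.4, 335.0] [[0.261 0.336 0.   ]]
  pt wedge_tip 0.79 [291.7, 387.2] [[0.572 0.546 0.   ]]
  pt wedge_tip 0.75 [309.9, 435.4] [[0.5   0.676 0.   ]]
```

View pics/top.png

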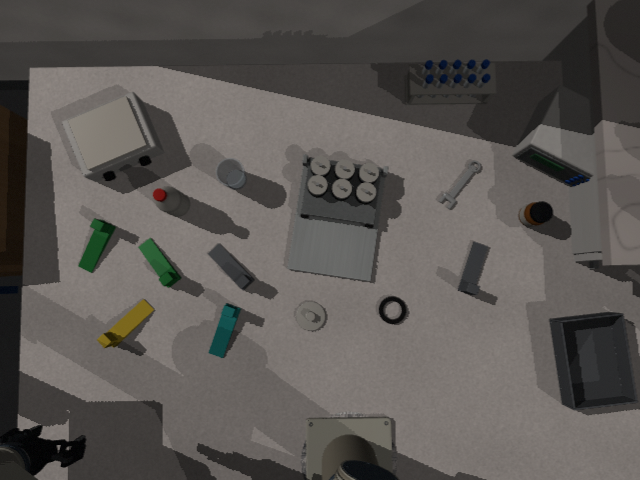

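View pics/side.png

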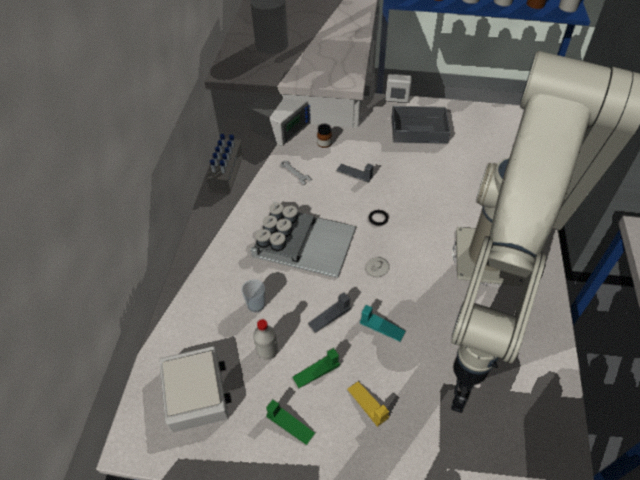

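The top view shows a grey wedge with a raised tab left of the carrier, tab at about (247,282) and thin end at about (213,250). The flat shim is on the right at (473,268). The carrier apron spans about (285–378, 218–281). In the side view the wedge's tab is at (347,298) and its thin end at (312,328).

```bash
python3 - <<'E'
from h import *
w=cam("wrist");print(np.array(w["T_tool_cam"]).round(3),np.array(w["intrinsics"]).round(0))
for n in ["top","side"]:
    im=cam(n)
    P,uv=cloud(im,np.ones((480,640),bool))
    for nm,c in [("L",(.497,.297)),("R",(.481,-.332))]:
        s=(abs(P[:,:2]-c).max(1)<.1)&(P[:,2]>.004); s2=s&(np.hypot(*(P[:,:2]-c).T)<.085)
        Q=P[s2];m=Q[:,:2].mean(0);U,S,V=np.linalg.svd(Q[:,:2]-m,full_matrices=False)
        d=V[0]*np.sign(V[0,0]);t=(Q[:,:2]-m)@d
        print(n,nm,m.round(3),np.degrees(np.arctan2(d[1],d[0])).round(1),t.min().round(3),t.max().round(3))
        for a in np.arange(-.08,.08,.016):
            k=(t>a)&(t<a+.016)
            if k.sum()>3: print("   ",round(a,3),k.sum(),np.percentile(Q[k,2],[50,95]).round(4))
    s=(P[:,0]>.45)&(P[:,0]<.8)&(abs(P[:,1]-.02)<.15)&(P[:,2]>.008)&(P[:,2]<.016);Q=P[s][:,:2].astype(np.float32)
    print(cv2.minAreaRect(Q),cv2.boxPoints(cv2.minAreaRect(Q)).round(3).tolist())
E
```

```text
[[ 0.    -0.955 -0.295  0.076]
 [ 1.     0.    -0.001  0.   ]
 [ 0.001 -0.295  0.955 -0.07 ]
 [ 0.     0.     0.     1.   ]] [[408.   0. 324.]
 [  0. 408. 236.]
 [  0.   0.   1.]]
top L [0.493 0.293] 45.2 -0.078 0.084
    -0.08 13 [0.0046 0.0059]
    -0.064 120 [0.0536 0.0656]
    -0.048 96 [0.0594 0.0648]
    -0.032 115 [0.0184 0.0222]
    -0.016 109 [0.0154 0.0199]
    0.0 113 [0.0132 0.0175]
    0.016 107 [0.0104 0.0154]
    0.032 104 [0.0084 0.0128]
    0.048 87 [0.0063 0.0107]
    0.064 38 [0.0056 0.0081]
top R [ 0.479 -0.332] -25.0 -0.082 0.079
    -0.08 8 [0.0042 0.0048]
    -0.064 137 [0.0572 0.0645]
    -0.048 99 [0.0521 0.0641]
    -0.032 98 [0.0065 0.0103]
    -0.016 105 [0.0065 0.0108]
    0.0 95 [0.007  0.0112]
    0.016 94 [0.0072 0.0105]
    0.032 94 [0.0074 0.0098]
    0.048 86 [0.0074 0.0114]
    0.064 57 [0.0066 0.0111]
((0.6084699630737305, 0.02994409203529358), (0.28186100721359253, 0.3218212425708771), 80.4321517944336) [[0.4259999990463257, -0.0820000022649765], [0.7440000176429749, -0.13600000739097595], [0.7910000085830688, 0.1420000046491623], [0.472999989986
[... 262 characters left out ...]
99 0.0172]
    0.032 82 [0.0089 0.0137]
    0.048 67 [0.0063 0.0125]
    0.064 40 [0.0053 0.0098]
side R [ 0.47  -0.323] -26.2 -0.069 0.098
    -0.08 4 [0.006  0.0068]
    -0.064 64 [0.0258 0.0612]
    -0.048 80 [0.0439 0.0653]
    -0.032 28 [0.0063 0.0584]
    -0.016 37 [0.0067 0.0121]
    0.0 44 [0.0073 0.0132]
    0.016 31 [0.0078 0.0124]
    0.032 40 [0.0063 0.0145]
    0.048 36 [0.0074 0.0145]
    0.064 30 [0.0079 0.0131]
((0.6254100203514099, 0.018392905592918396), (0.34713301062583923, 0.2922658920288086), 0.9264426827430725) [[0.44999998807907104, 0.16200000047683716], [0.45399999618530273, -0.13099999725818634], [0.8009999990463257, -0.125], [0.796999990940094, 0.16699999570846558]]
```

arm_command:
  moves:
    - [[-4, -2.8, 0], [0, 0, -0.1], 8.5]
    - [[-9, -6.4, 0], [0, 0, -0.24], 8.5]
    - [[-14, -10, 0], [0, 0, -0.38], 8.5]
    - [[-19, -13.5, 0], [0, 0, -0.52], 8.5]
    - [[-24, -17, 0], [0, 0, -0.66], 8.5]
    - [[-29, -20.6, 0], [0, 0, -0.8], 8.5]
    - [[-34, -24.1, 0], [0, 0, -0.92], 8.5]
    - [[-37, -26.3, 0], [0, 0, -1.0], 8.5]
    - [[-37.9, -26.9, 0], [0, 0, -1.01], 8.5]
    - [[-37.9, -26.9, 0], [0, 0, -1.01], 8.5]
  squeeze: 100

```text
clock: 2.4
tool_pos: [0.4532, 0.2549, 0.3039]
orientation: [-0.0, -0.374, 0.928, 0.0]
ft_force: [-0.4, 0.1, -0.2]
grip_width: 0.995
grip_force: 0.0
```

```bash
cat >> h.py <<'E'
def tabfit(P,z0):
    s=P[(P[:,2]>z0+.055)&(P[:,2]<z0+.068)];r=cv2.minAreaRect(s[:,:2].astype(np.float32));return np.array(r[0]),r[1],r[2],len(s),np.median(s[:,2])
E
python3 - <<'E'
from h import *
w=cam("wrist");save(w,"w1");p,R=pose();print(p.round(4),R.round(3),monitor.get_obs()["clock"])
P,uv=cloud(w,np.ones((480,640),bool))
s=np.hypot(*(P[:,:2]-(.493,.293)).T)<.095;P=P[s];print("ground",np.median(P[P[:,2]<.004,2]))
Q=P[P[:,2]>.002]
print("tab",tabfit(P,0)); print("body",cv2.minAreaRect(Q[Q[:,2]>.0035][:,:2].astype(np.float32)))
for l in ["wedge","wedge_tip"]:
    for d in cams.spot_point("wrist",l)[:2]: print(l,d["confidence"],d["pixel"],atz(w,[d["pixel"]],0).round(4))
E
```

```text
[0.4527 0.2554 0.3039] [[-0.72  -0.694 -0.   ]
 [-0.694  0.72   0.   ]
 [ 0.     0.    -1.   ]] 2.45
ground 8.903440998880852e-06
tab (array([0.4360747 , 0.27956399]), (0.026100298389792442, 0.09024320542812347), 49.93095779418945, 1197, np.float64(0.06186660120312337))
body ((0.49479249119758606, 0.2907145917415619), (0.15357568860054016, 0.14717906713485718), 38.44374465942383)
wedge 0.96 [323.2, 258.5] [[0.4991 0.2982 0.    ]]
wedge 0.76 [436.7, 378.7] [[0.5139 0.483  0.    ]]
wedge_tip 0.84 [326.0, 321.3] [[0.5466 0.3479 0.    ]]
wedge_tip 0.84 [556.1, 466.8] [[0.4976 0.6822 0.    ]]
```

View pics/w1.png

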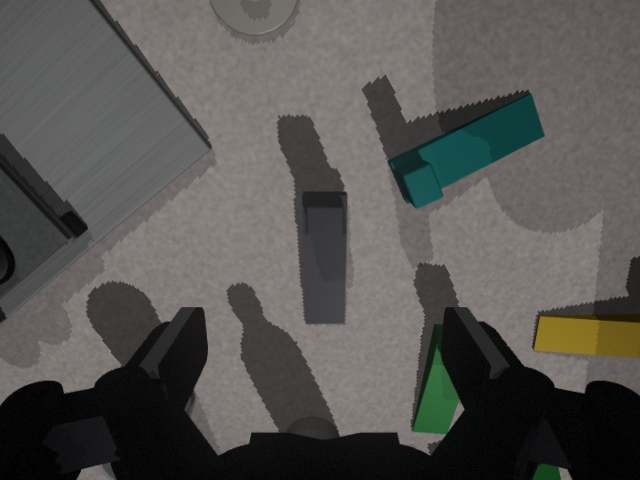

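The wrist view shows the grey wedge in the middle: tab at (325,205), thin end at (326,322), nearly aligned with the gripper. The carrier apron is at the upper left. I'll refine the pose using the wedge's own mask.

```bash
cat >> h.py <<'E'
def wfit(w,near,z0=0):
    best=None
    for d in cams.trace("wrist","wedge"):
        P,_=cloud(w,d["region"])
        if len(P)<200: continue
        e=np.hypot(*(np.median(P,0)[:2]-near))
        if best is None or e<best[0]: best=(e,P,d["confidence"])
    P=best[1];P=P[P[:,2]>z0-.003]
    T=P[(P[:,2]>z0+.057)&(P[:,2]<z0+.067)];B=P[P[:,2]<z0+.03]
    r=cv2.minAreaRect(T[:,:2].astype(np.float32));rb=cv2.minAreaRect(P[:,:2].astype(np.float32))
    m=T[:,:2].mean(0);c=np.array(rb[0]);d=c-m
    print("conf",best[2],"tabrect",np.round(r[0],4),np.round(r[1],4),round(r[2],1),"tabz",np.median(T[:,2]).round(4),len(T))
    print("bodyrect",np.round(rb[0],4),np.round(rb[1],4),round(rb[2],1),"tab->c deg",np.degrees(np.arctan2(d[1],d[0])).round(2))
    return P
E
python3 - <<'E'
from h import *
w=cam("wrist");wfit(w,(.493,.293))
# carrier apron: plane points at z~.012
P,uv=cloud(w,np.ones((480,640),bool))
w2=cam("top");P,uv=cloud(w2,np.ones((480,640),bool))
for d in cams.trace("top","carrier")[:1]:
    Q,_=cloud(w2,d["region"]);Q=Q[(Q[:,0]<.6)&(Q[:,2]<.03)];
    Qa=Q[(Q[:,2]<.02)];print("z",np.median(Qa[:,2]));r=cv2.minAreaRect(Qa[:,:2].astype(np.float32));print(r,cv2.boxPoints(r).round(3).tolist())
E
```

```text
conf 0.85 tabrect [0.4587 0.2605] [0.0242 0.0295] 43.8 tabz 0.0619 1115
bodyrect [0.4995 0.2995] [0.1372 0.04  ] 44.1 tab->c deg 43.88
z 0.011766978054797539
((0.5430652499198914, 0.03069806843996048), (0.22107161581516266, 0.1487729251384735), 80.9983901977539) [[0.4519999921321869, -0.06700000166893005], [0.5989999771118164, -0.09000000357627869], [0.6340000033378601, 0.12800000607967377], [0.4869999885559082, 0.15199999511241913]]
```

arm_command:
  moves:
    - [[-0.4, 0, 3], [0, 0, 0], 5]
    - [[-0.8, 0, 7], [0, 0, 0], 5]
    - [[-0.8, 0, 12], [0, 0, 0], 5]
    - [[-0.8, 0, 16], [0, 0, 0], 5]
    - [[-0.8, 0, 19], [0, 0, 0], 5]
    - [[-0.8, 0, 20.6], [0, 0, 0], 5]
    - [[-0.8, 0, 20.6], [0, 0, 0], 5]
    - [[-0.8, 0, 20.6], [0, 0, 0], 2]
    - [[-0.8, 0, 20.6], [0, 0, 0], 2]
    - [[-0.8, 0, 20.6], [0, 0, 0], 2]
  squeeze: 100

```text
clock: 4.0
tool_pos: [0.4597, 0.2609, 0.0993]
orientation: [0.001, -0.375, 0.927, 0.0]
ft_force: [-1.1, -0.3, 6.5]
grip_width: 0.338
grip_force: 99.2
```

arm_command:
  moves:
    - [[0, 0, -2], [0, 0, 0], 2]
    - [[0, 0, -6], [0, 0, 0], 2]
    - [[1.5, -1.5, -10], [0, 0, 0.08], 2]
    - [[4, -4, -10], [0, 0, 0.22], 2]
    - [[7, -7, -10], [0, 0, 0.4], 2]
    - [[10, -10, -10], [0, 0, 0.58], 2]
    - [[13, -13, -10], [0, 0, 0.75], 2]
    - [[15, -15, -10], [0, 0, 0.88], 2]
    - [[15.3, -15.3, -10], [0, 0, 0.925], 2]
    - [[15.3, -15.3, -10], [0, 0, 0.925], 2]

```text
clock: 5.25
tool_pos: [0.4553, 0.0442, 0.1982]
orientation: [0.0, 0.078, 0.997, 0.0]
ft_force: [-1.0, 0.8, -0.8]
grip_width: 0.34
grip_force: 98.9
```

```bash
python3 - <<'E'
from h import *
w=cam("wrist");save(w,"w2");p,R=pose();print(p.round(4),R.round(3),monitor.get_obs()["grip_width"])
ok=np.zeros((480,640),bool)
for d in cams.trace("wrist","carrier")[:1]:
    print(d["confidence"],d["extent"]);P,uv=cloud(w,d["region"])
    np.savez("c.npz",P=P,uv=uv)
    A=P[(P[:,2]>.007)&(P[:,2]<.017)&(P[:,0]<.63)];print(np.median(A[:,2]));r=cv2.minAreaRect(A[:,:2].astype(np.float32));print(r,cv2.boxPoints(r).round(4).tolist())
for l in ["wedge","wedge_tip","rail"]:
    for d in cams.spot_point("wrist",l)[:2]: print(l,d["confidence"],d["pixel"],atz(w,[d["pixel"]],.022 if l=="rail" else .09).round(4))
E
```

```text
[0.4553 0.0446 0.1981] [[-0.988  0.154  0.   ]
 [ 0.154  0.988  0.   ]
 [-0.     0.    -1.   ]] 0.33537894883111674
0.71 [166.0, 248.5, 321.5, 226.0]
0.012090784803807542
((0.5595521926879883, 0.029875949025154114), (0.2199362814426422, 0.17706608772277832), 80.86317443847656) [[0.4546999931335449, -0.06459999829530716], [0.6294999718666077, -0.09279999881982803], [0.6643999814987183, 0.12439999729394913], [0.4896000027656555, 0.1525000035762787]]
wedge 0.66 [325.9, 388.0] [[0.5172 0.0355 0.09  ]]
```

View pics/w2.png

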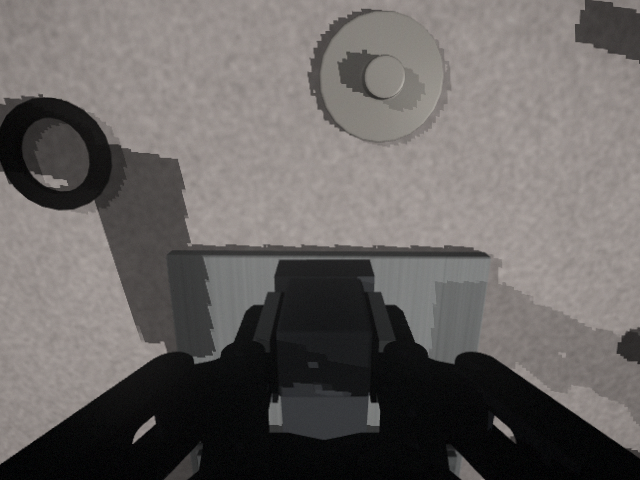

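The gripper holds the wedge over the apron, whose front edge is at row 250 from column 168 to 490. The seal and cover lie behind the apron and are untouched. Next I lower the wedge onto the apron with the tip about 12 mm before the rail.

arm_command:
  moves:
    - [[-1.5, 0.1, 1], [0, 0, 0.005], 2]
    - [[-3.1, 0.2, 2.5], [0, 0, 0.005], 2]
    - [[-3.1, 0.2, 4.5], [0, 0, 0.005], 2]
    - [[-3.1, 0.2, 6], [0, 0, 0.005], 2]
    - [[-3.1, 0.2, 7.2], [0, 0, 0.005], 2]
    - [[-3.1, 0.2, 8], [0, 0, 0.005], 2]
    - [[-3.1, 0.2, 8.4], [0, 0, 0.005], 2]
    - [[-3.1, 0.2, 8.65], [0, 0, 0.005], 2]
    - [[-3.1, 0.2, 8.8], [0, 0, 0.005], 2]
    - [[-3.1, 0.2, 8.8], [0, 0, 0.005], 2]

```text
clock: 6.75
tool_pos: [0.4863, 0.0413, 0.1112]
orientation: [0.0, 0.081, 0.997, 0.0]
ft_force: [-3.5, 1.0, 12.6]
grip_width: 0.34
grip_force: 100.8
```

```bash
cat > s.py <<'E'
from h import *
import sys
o=monitor.get_obs();p,R=pose();d=p[:2]-(.6195,.02);print("carrier xy",d@(.9873,-.1587),d@(.1587,.9873),"z",p[2],"f",o["ft_force"].round(1),o["wrist_torque"].round(2),"clk",o["clock"])
n=sys.argv[1]
for c in ["side","top"]:
    im=cam(c);P,uv=cloud(im,np.ones((480,640),bool))
    C=np.c_[(P[:,:2]-(.6195,.02))@np.array([[.9873,.1587],[-.1587,.9873]]),P[:,2]]
    for a in [(-.004,.02)]:
        for y in [(-.09,-.045),(.045,.09)]:
            s=(C[:,0]>a[0])&(C[:,0]<a[1])&(C[:,1]>y[0])&(C[:,1]<y[1])&(C[:,2]<.06);print(c,a,y,s.sum(),C[s,2].mean().round(4))
    s=(abs(C[:,0])<.16)&(abs(C[:,1])<.05)&(C[:,2]>.018)&(C[:,2]<.03);
    if s.sum():print("wedge level part x range",C[s,0].min().round(3),C[s,0].max().round(3))
    u0,v0,u1,v1=(260,190,380,290) if c=="side" else (270,140,400,300)
    cr=im["frame"][v0:v1,u0:u1,::-1];cv2.imwrite(f"pics/{n}_{c}.png",cv2.resize(cr,None,fx=5 if c=="side" else 3.5,fy=5 if c=="side" else 3.5,interpolation=cv2.INTER_CUBIC))
E
python3 s.py p1
```

```text
carrier xy -0.13486691988502042 -0.00012022433117065499 z 0.11124699631065174 f [-3.5  1.  12.6] [-0.18  0.56 -0.02] clk 6.75
side (-0.004, 0.02) (-0.09, -0.045) 71 0.0339
side (-0.004, 0.02) (0.045, 0.09) 84 0.0333
wedge level part x range -0.152 0.107
top (-0.004, 0.02) (-0.09, -0.045) 167 0.0347
top (-0.004, 0.02) (0.045, 0.09) 178 0.034
wedge level part x range -0.072 0.141
```

View pics/p1_side.png

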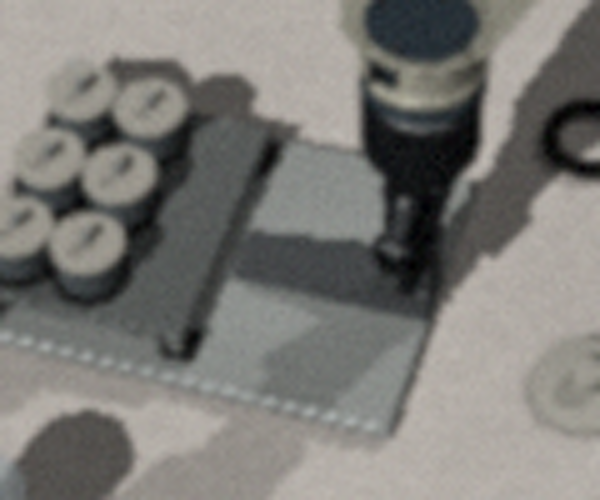

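The wedge lies on the apron with its thin end just before the plate, centred between the pads. Now I slide it in.

arm_command:
  moves:
    - [[-0.3, 0, -0.1], [0, 0, 0], 2]
    - [[-0.9, 0, -0.1], [0, 0, 0], 2]
    - [[-1.6, 0, -0.1], [0, 0, 0], 2]
    - [[-2.3, 0, -0.1], [0, 0, 0], 2]
    - [[-3, 0, -0.1], [0, 0, 0], 2]
    - [[-3.7, 0, -0.1], [0, 0, 0], 2]
    - [[-4.3, 0, -0.1], [0, 0, 0], 2]
    - [[-4.8, 0, -0.1], [0, 0, 0], 2]
    - [[-5.2, 0, -0.1], [0, 0, 0], 2]
    - [[-5.2, 0, -0.1], [0, 0, 0], 2]

```text
clock: 8.1
tool_pos: [0.5383, 0.0328, 0.1113]
orientation: [0.001, 0.081, 0.997, 0.0]
ft_force: [-0.4, -0.4, 4.7]
grip_width: 0.337
grip_force: 99.6
```

```bash
python3 s.py p2
```

```text
carrier xy -0.08222746589089638 -0.00029221436589852134 z 0.11126484962831709 f [-0.4 -0.4  4.7] [-0.13  0.1   0.01] clk 8.1
side (-0.004, 0.02) (-0.09, -0.045) 80 0.0345
side (-0.004, 0.02) (0.045, 0.09) 84 0.0339
wedge level part x range -0.15 0.055
top (-0.004, 0.02) (-0.09, -0.045) 58 0.0355
top (-0.004, 0.02) (0.045, 0.09) 175 0.034
wedge level part x range -0.004 0.134
```

arm_command:
  moves:
    - [[-0.2, 0, 0], [0, 0, 0], 2]
    - [[-0.4, 0, 0], [0, 0, 0], 2]
    - [[-0.6, 0, 0], [0, 0, 0], 2]
    - [[-0.8, 0, 0], [0, 0, 0], 2]
    - [[-1, 0, 0], [0, 0, 0], 2]
    - [[-1.2, 0, 0], [0, 0, 0], 2]
    - [[-1.4, 0, 0], [0, 0, 0], 2]
    - [[-1.6, 0, 0], [0, 0, 0], 2]
    - [[-1.8, 0, 0], [0, 0, 0], 2]
    - [[-1.8, 0, 0], [0, 0, 0], 2]

```text
clock: 9.45
tool_pos: [0.5491, 0.0306, 0.1111]
orientation: [-0.007, 0.081, 0.997, -0.0]
ft_force: [-24.3, 4.8, 30.3]
grip_width: 0.341
grip_force: 103.5
```

```bash
python3 s.py p3
```

```text
carrier xy -0.07114580070956844 -0.0006990703981935958 z 0.11112236193351253 f [-24.3   4.8  30.3] [0.96 3.54 0.07] clk 9.45
side (-0.004, 0.02) (-0.09, -0.045) 70 0.0358
side (-0.004, 0.02) (0.045, 0.09) 90 0.0343
wedge level part x range -0.152 0.056
top (-0.004, 0.02) (-0.09, -0.045) 7 0.0366
top (-0.004, 0.02) (0.045, 0.09) 96 0.0368
wedge level part x range 0.018 0.116
```

The vertical force has risen to 30 N and adds friction, and the tool is pitching slightly. I'll raise the height command and counter the pitch.

arm_command:
  moves:
    - [[0, 0, -0.1], [0, -0.003, 0], 2]
    - [[0, 0, -0.2], [0, -0.006, 0], 2]
    - [[0, 0, -0.3], [0, -0.01, 0], 2]
    - [[0, 0, -0.3], [0, -0.01, 0], 2]
    - [[0, 0, -0.3], [0, -0.01, 0], 2]
    - [[0, 0, -0.3], [0, -0.01, 0], 2]
    - [[0, 0, -0.3], [0, -0.01, 0], 2]
    - [[0, 0, -0.3], [0, -0.01, 0], 2]
    - [[0, 0, -0.3], [0, -0.01, 0], 2]
    - [[0, 0, -0.3], [0, -0.01, 0], 2]

```text
clock: 10.8
tool_pos: [0.5514, 0.03, 0.1115]
orientation: [0.0, 0.081, 0.997, -0.001]
ft_force: [-5.1, 0.9, -8.9]
grip_width: 0.34
grip_force: 99.1
```

```bash
python3 s.py p4; python3 -c "
from h import *
p,R=pose();print(R.round(4))"
```

```text
carrier xy -0.0688592016355689 -0.000903723289092174 z 0.11148196289266973 f [-5.1  0.9 -8.9] [0.37 1.48 0.06] clk 10.8
side (-0.004, 0.02) (-0.09, -0.045) 68 0.037
side (-0.004, 0.02) (0.045, 0.09) 86 0.0358
wedge level part x range -0.153 0.048
top (-0.004, 0.02) (-0.09, -0.045) 8 0.0371
top (-0.004, 0.02) (0.045, 0.09) 106 0.0375
wedge level part x range 0.039 0.148
[[-9.869e-01  1.612e-01  2.000e-04]
 [ 1.612e-01  9.869e-01 -1.600e-03]
 [-5.000e-04 -1.500e-03 -1.000e+00]]
```

View pics/p4_side.png

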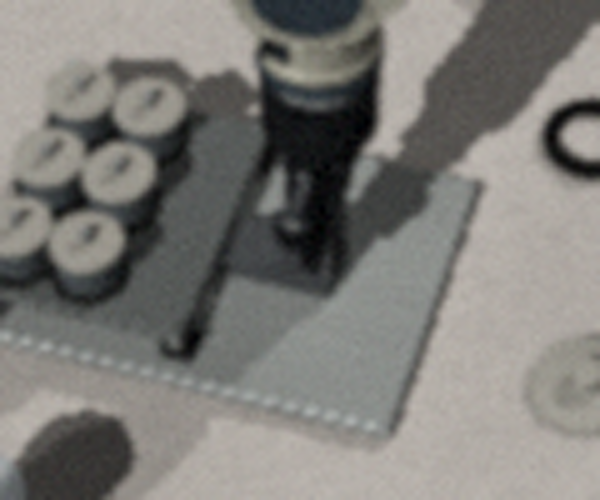

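arm_command:
  moves:
    - [[-0.2, 0, 0.05], [0, 0, 0], 2]
    - [[-0.4, 0, 0.05], [0, 0, 0], 2]
    - [[-0.6, 0, 0.05], [0, 0, 0], 2]
    - [[-0.8, 0, 0.05], [0, 0, 0], 2]
    - [[-1, 0, 0.05], [0, 0, 0], 2]
    - [[-1.1, 0, 0.05], [0, 0, 0], 2]
    - [[-1.2, 0, 0.05], [0, 0, 0], 2]
    - [[-1.2, 0, 0.05], [0, 0, 0], 2]
    - [[-1.2, 0, 0.05], [0, 0, 0], 2]
    - [[-1.2, 0, 0.05], [0, 0, 0], 2]

```text
clock: 12.15
tool_pos: [0.563, 0.0281, 0.1112]
orientation: [-0.0, 0.081, 0.997, -0.001]
ft_force: [-6.5, 0.9, -5.8]
grip_width: 0.34
grip_force: 99.6
```

```bash
python3 s.py p5; python3 -c "
from h import *
p,R=pose();print(R.round(4))"
```

```text
carrier xy -0.05707646214375516 -0.0009868307315164754 z 0.11123292616258848 f [-6.5  0.9 -5.8] [0.35 1.7  0.04] clk 12.15
side (-0.004, 0.02) (-0.09, -0.045) 70 0.0367
side (-0.004, 0.02) (0.045, 0.09) 82 0.037
wedge level part x range -0.143 0.019
top (-0.004, 0.02) (-0.09, -0.045) 0 nan
top (-0.004, 0.02) (0.045, 0.09) 50 0.0382
wedge level part x range 0.147 0.147
[[-9.869e-01  1.613e-01 -4.000e-04]
 [ 1.613e-01  9.869e-01 -1.600e-03]
 [ 1.000e-04 -1.600e-03 -1.000e+00]]s.py:10: RuntimeWarning: Mean of empty slice.
  s=(C[:,0]>a[0])&(C[:,0]<a[1])&(C[:,1]>y[0])&(C[:,1]<y[1])&(C[:,2]<.06);print(c,a,y,s.sum(),C[s,2].mean().round(4))
  ret = ret.dtype.type(ret / rcount)
```

arm_command:
  moves:
    - [[-0.1, 0, 0.03], [0, 0, 0], 2]
    - [[-0.2, 0, 0.06], [0, 0, 0], 2]
    - [[-0.3, 0, 0.1], [0, 0, 0], 2]
    - [[-0.35, 0, 0.1], [0, 0, 0], 2]
    - [[-0.35, 0, 0.1], [0, 0, 0], 2]
    - [[-0.35, 0, 0.1], [0, 0, 0], 2]
    - [[-0.35, 0, 0.1], [0, 0, 0], 2]
    - [[-0.35, 0, 0.1], [0, 0, 0], 2]
    - [[-0.35, 0, 0.1], [0, 0, 0], 2]
    - [[-0.35, 0, 0.1], [0, 0, 0], 2]

```text
clock: 13.5
tool_pos: [0.5652, 0.0278, 0.1112]
orientation: [-0.002, 0.081, 0.997, -0.001]
ft_force: [-15.2, 1.9, 10.2]
grip_width: 0.337
grip_force: 101.8
```

```bash
python3 s.py p6 2>/dev/null; python3 -c "
from h import *
p,R=pose();print(R.round(4))
w=cam('wrist');save(w,'w6')
# robust: plate height along carrier x from side cam
im=cam('side');P,uv=cloud(im,np.ones((480,640),bool))
C=np.c_[(P[:,:2]-(.6195,.02))@np.array([[.9873,.1587],[-.1587,.9873]]),P[:,2]]
for y0,y1 in [(-.09,-.03),(.03,.09)]:
    s=(C[:,0]>0)&(C[:,0]<.035)&(C[:,1]>y0)&(C[:,1]<y1)&(C[:,2]<.06);print(s.sum(),np.median(C[s,2]).round(4))
D=C[(C[:,0]>-.03)&(C[:,0]<.03)&(abs(C[:,1])>.05)&(abs(C[:,1])<.09)]
for a in range(-30,30,5):
    k=(D[:,0]>a/1e3)&(D[:,0]<a/1e3+.005);print(a,k.sum(),np.median(D[k,2]).round(4) if k.any() else '')
"
```

```text
carrier xy -0.054856919349469575 -0.000958118735367198 z 0.11118132280745596 f [-15.2   1.9  10.2] [0.65 3.02 0.07] clk 13.5
side (-0.004, 0.02) (-0.09, -0.045) 62 0.0365
side (-0.004, 0.02) (0.045, 0.09) 92 0.0357
wedge level part x range -0.151 0.044
top (-0.004, 0.02) (-0.09, -0.045) 0 nan
top (-0.004, 0.02) (0.045, 0.09) 48 0.0394
wedge level part x range 0.062 0.148
[[-0.9869  0.1613 -0.0033]
 [ 0.1614  0.9869 -0.0013]
 [ 0.003  -0.0018 -1.    ]]
123 0.0389
158 0.0386
-30 37 0.3345
-25 19 0.0134
-20 14 0.0122
-15 20 0.0116
-10 36 0.0226
-5 37 0.0349
0 18 0.0398
5 28 0.0388
10 24 0.0373
15 28 0.0386
20 29 0.0396
25 28 0.0375
```

View pics/w6.png

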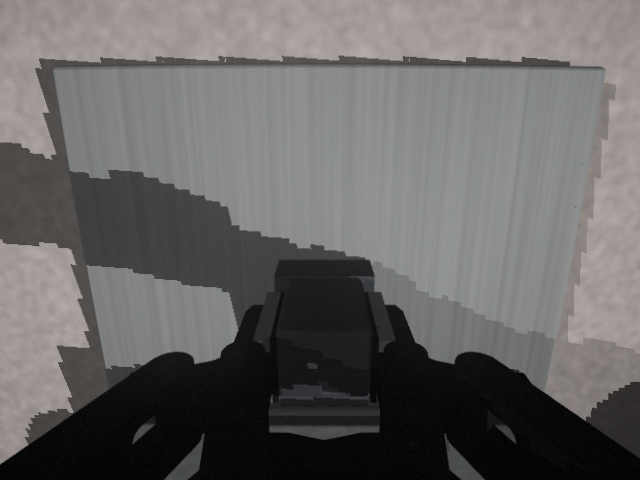

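The wrist view shows the tab held exactly as before, so the wedge has not slipped, and the apron's front corners are at (54,67) and (604,68). I'll check the rail position against these corners.

```bash
python3 -c "
from h import *
w=cam('wrist');X=atz(w,[[54,67],[604,68]],.012);print(X.round(4))
m=X.mean(0)[:2];y=(X[1]-X[0])[:2];L=np.linalg.norm(y);y/=L;x=np.array([y[1],-y[0]]);o=m+.15*x;print('len',L,'origin',o.round(4),'heading',np.degrees(np.arctan2(x[1],x[0])))
p,R=pose();d=p[:2]-o;print('tcp',d@x,d@y, 'tip',d@x+.123,'lift',.16*(d@x+.123-.044))
print(Ro.from_matrix(R).as_quat().round(4),'tool heading',np.degrees(np.arctan2(-R[1,0],-R[0,0])))
wfit(w,(.61,.02),.012)
"
```

```text
[[ 0.4564 -0.0624  0.012 ]
 [ 0.4916  0.151   0.012 ]]
len 0.216281849313996 origin [0.622  0.0199] heading -9.370265936534354
tcp -0.057302967909668455 -0.0015232500984943816 tip 0.06569703209033154 lift 0.0034715251344530464
[ 8.090e-02  9.967e-01 -8.000e-04 -1.600e-03] tool heading -9.28609243261425
conf 0.7 tabrect [0.5641 0.0278] [0.0297 0.0251] 81.1 tabz 0.074 6780
bodyrect [0.5884 0.0241] [0.0443 0.0746] 80.8 tab->c deg -8.92
```

arm_command:
  moves:
    - [[0, 0, -0.03], [0, -0.002, 0], 2]
    - [[-0.05, 0, -0.05], [0, -0.004, 0], 2]
    - [[-0.1, 0, -0.05], [0, -0.004, 0], 2]
    - [[-0.1, 0, -0.05], [0, -0.004, 0], 2]
    - [[-0.1, 0, -0.05], [0, -0.004, 0], 2]
    - [[-0.1, 0, -0.05], [0, -0.004, 0], 2]
    - [[-0.1, 0, -0.05], [0, -0.004, 0], 2]
    - [[-0.1, 0, -0.05], [0, -0.004, 0], 2]
    - [[-0.1, 0, -0.05], [0, -0.004, 0], 2]
    - [[-0.1, 0, -0.05], [0, -0.004, 0], 2]

```text
clock: 15.05
tool_pos: [0.5666, 0.0275, 0.1112]
orientation: [0.001, 0.081, 0.997, -0.001]
ft_force: [-10.1, 1.3, 3.0]
grip_width: 0.339
grip_force: 100.6
```

```bash
python3 s.py p7 2>/dev/null; python3 -c "
from h import *
p,R=pose();print(R.round(4))
w=cam('wrist');wfit(w,(.61,.02),.012)
im=cam('side');P,uv=cloud(im,np.ones((480,640),bool))
C=np.c_[(P[:,:2]-(.6205,.02))@np.array([[.9873,.1587],[-.1587,.9873]]),P[:,2]]
for y0,y1 in [(-.09,-.03),(.03,.09)]:
    s=(C[:,0]>0)&(C[:,0]<.035)&(C[:,1]>y0)&(C[:,1]<y1)&(C[:,2]<.06);print(s.sum(),C[s,0].mean(),np.median(C[s,2]).round(4),C[s,2].mean())
"
```

```text
carrier xy -0.053392728952185844 -0.0009652679810695216 z 0.11122571436109052 f [-10.1   1.3   3. ] [0.55 2.6  0.04] clk 15.05
side (-0.004, 0.02) (-0.09, -0.045) 65 0.0369
side (-0.004, 0.02) (0.045, 0.09) 85 0.0366
wedge level part x range -0.153 0.115
top (-0.004, 0.02) (-0.09, -0.045) 0 nan
top (-0.004, 0.02) (0.045, 0.09) 48 0.0395
wedge level part x range -0.025 -0.025
[[-0.9869  0.1613  0.0016]
 [ 0.1613  0.9869 -0.0021]
 [-0.0019 -0.0018 -1.    ]]
conf 0.93 tabrect [0.5657 0.0276] [0.0291 0.0251] 80.5 tabz 0.074 6746
bodyrect [0.5896 0.0244] [0.0437 0.0736] 79.6 tab->c deg -7.65
127 0.018399516049076855 0.0385 0.0388482083821845
161 0.01731315272220611 0.0386 0.037115880564438486
```

```bash
python3 -c "
from plant import ticket
print(ticket.close_job())"
```

```text
the job is handed in; nothing more can be done
None
```

I pushed the grey wedge in under the rail and handed the job in at about 15 s. The rail is lifted an estimated 4 mm (3.7–4.1 mm from wedge position, rougher by camera), and the gripper still holds the wedge flat on the base board, carrying the plate.

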